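# Load white beakers onto the sprung ware lift

## Task

Load the two white porcelain beakers onto the blue sprung tray of the ware lift, side by side and upright, standing flat inside its raised edge. Set each one gently down on the tray, which sinks as it takes weight, so do not drop or slam them, and do not let one tip over. Leave the peach-coloured beaker, the sharpening stone, the bowl and the brush where they are.

Things in the scene. Friction and masses are not known exactly. Their poses are not given: they have to be found in the camera images.
- white_a: First glossy white porcelain beaker, an open upright straight cylinder, 62 mm outside diameter, 110 mm tall, wall 6 mm, floor 12 mm thick, 0.27 to 0.43 kg (varies); stands on the canvas mat at the start. Origin: centre of its underside; z points up through the mouth.
- white_b: Second glossy white porcelain beaker, an open upright straight cylinder, 62 mm outside diameter, 110 mm tall, wall 6 mm, floor 12 mm thick, 0.27 to 0.43 kg (varies); stands on the canvas mat at the start. Origin: centre of its underside; z points up through the mouth.
- peach: Unglazed peach-coloured beaker of the same shape and size as the white ones; to be left alone. Origin: centre of its underside.
- lift: Ware lift, fixed to the bench: open-topped aluminium well 170 mm (its x) by 270 mm (its y), walls 4 mm thick and 98 mm high, with blue corner posts as high, 16 mm square, centred on the wall corners and so reaching 6 mm beyond the walls. Origin: centre of its underside on the bench, z up; x is its short side, y its long side.
- tray_top (a point): Centre of the upper face of the lift's blue tray, axes as the lift's (y along the long side, z up), moving with the tray. Tray 150 mm (x) by 250 mm (y) outside; a lip 6 mm wide stands 8 mm above the face along all four edges, leaving 138 by 238 mm of flat floor. Empty, the face is 102 mm above the bench. A red tab on its far side shows through a slot in the well.
- tray (a joint): How far the tray has sunk, m: 0 empty (at the top), 0.075 at the bottom stop. It is guided straight up and down, damped (about 22 N s/m), and does not tilt. It starts to sink under about 1 N and then sinks about 8 mm for each further newton, so one beaker sinks it some 14 to 28 mm and two some 36 to 63 mm.
- stone: Grey-green rectangular sharpening stone lying flat, 70 (its x) x 170 (its y) x 35 mm high; bystander. Origin: centre of its underside.
- bowl: Blue ceramic bowl, 110 mm across the rim, 50 mm high; bystander. Origin: centre of its underside.
- brush: Flat brush, 200 mm long, 42 mm wide and 20 mm high, wooden handle and grey bristles, lying along its x axis (bristles towards +x); bystander. Origin: on its underside, near the middle.
Not all that is in view belongs to the job. What is shaped like the white_a but green is not meant. What is shaped like the white_b but turquoise is not meant.

How it is judged (in metres and radians):
On the way, in this order (a step that is already met when the one before it is completed fails the run):
1. one white beaker stands released on the tray, which has sunk under it (((x of white_a in the frame of tray_top between -0.044 and 0.044 m and y of white_a in the frame of tray_top between -0.094 and 0.094 m and z of white_a in the frame of tray_top between -0.005 and 0.005 m and angle between white_a's own z axis and vertical below 0.08 rad and linear speed of white_a below 0.02 m/s and contact force between the fingers and white_a below 0.3 N) or (x of white_b in the frame of tray_top between -0.044 and 0.044 m and y of white_b in the frame of tray_top between -0.094 and 0.094 m and z of white_b in the frame of tray_top between -0.005 and 0.005 m and angle between white_b's own z axis and vertical below 0.08 rad and linear speed of white_b below 0.02 m/s and contact force between the fingers and white_b below 0.3 N)) and value of joint tray above 0.008 m), for 0.2 s.
2. both white beakers stand on the tray, let go, and it has sunk under both (x of white_a in the frame of tray_top between -0.044 and 0.044 m and y of white_a in the frame of tray_top between -0.094 and 0.094 m and z of white_a in the frame of tray_top between -0.005 and 0.005 m and angle between each of white_a, white_b's own z axis and vertical below 0.08 rad and x of white_b in the frame of tray_top between -0.044 and 0.044 m and y of white_b in the frame of tray_top between -0.094 and 0.094 m and z of white_b in the frame of tray_top between -0.005 and 0.005 m and linear speed of each of white_a, white_b below 0.02 m/s and contact force between the fingers and white_a below 0.3 N and contact force between the fingers and white_b below 0.3 N and value of joint tray above 0.03 m), for 0.2 s.
At the end, for the whole second after the job is handed in: Both white beakers stand upright (within 0.08 rad), released and at rest, side by side flat on the tray floor (underside within 5 mm of the tray face, wholly inside the lip); the tray is at rest and sunk by more than 30 mm; peach beaker, stone, bowl and brush are within 30 mm of where they started (all of step 2 and velocity of joint tray below 0.02 m/s and distance of each of peach, stone, bowl, brush from where it was at the start of the episode below 0.03 m); the robot touches nothing.
It fails at once if the tray is driven down faster than 0.25 m/s (a beaker dropped on it or slammed down) (velocity of joint tray above 0.25 m/s).
It fails at once if a white beaker strikes or is pushed against the lift with more than 25 N (contact force between any of white_a, white_b and lift above 25 N).
It fails at once if a white beaker is let go in the air, more than 10 mm above the tray face ((contact force between the fingers and white_a below 0.05 N and contact force between white_a and lift below 0.05 N and z of white_a in the frame of tray_top above 0.01 m and height (world z) of white_a above 0.04 m) or (contact force between the fingers and white_b below 0.05 N and contact force between white_b and lift below 0.05 N and z of white_b in the frame of tray_top above 0.01 m and height (world z) of white_b above 0.04 m)).
It fails at once if a white beaker tips by more than 0.6 rad (angle between any of white_a, white_b's own z axis and vertical above 0.6 rad).
It fails at once if the peach beaker, stone, bowl or brush is shifted by more than 30 mm (distance of any of peach, stone, bowl, brush from where it was at the start of the episode above 0.03 m).
It also fails if it takes over 64 s, if anything falls off the work surface, if the arm or the gripper's body presses on something with over 40 N, if the wrist force passes 120 N, or if a joint passes its speed limit or range.

## Robot

A 7-joint arm with a two-finger parallel gripper is mounted at the origin on the work surface. World frame = base frame: x ahead of the robot, y to its left, z up, the work surface at z = 0. Lengths are in mm, angles in rad, forces in N, time in s.
With the tool pointing down it reaches from about 400 to 875 mm from the base axis. Payload 4.4 kg.
Tool frame: the origin (TCP) lies at the very end of the fingers, on their centre line; the grasp point (between the pads) lies 19 mm behind it; z points along the fingers, y is the direction in which the jaws open and shut (so a half turn about z gives the same grasp; the last joint's range is limited). The gripper opens to 85 mm and grips with 20 to 120 N. Pads are 22 mm wide; open, the fingers measure 114 mm over their backs; the gripper's body (76 mm by 85 mm) begins 54 mm behind the grasp point. The pads swing forward as they close: fully open they stand 13 mm farther back than shut.
Start: joints at [-1.324, 0.628, 0.038, 1.517, -0.027, 0.996, -0.02], TCP at [199.997, 618.481, 231.313] pointing down, gripper open.
Joint ranges: [-3.06, 3.06], [-0.37, 2.12], [-1.25, 1.32], [0.18, 2.47], [-1.1, 4.24], [0.23, 1.98], [-2.94, 2.94]. Speed limits (rad/s): [2.57, 2.57, 3.14, 3.14, 3.14, 3.14, 3.14].

## Interface

Orientations are given as [roll, pitch, yaw] about the fixed x, y, z axes, in that order (R = Rz(yaw) Ry(pitch) Rx(roll)).
In Python, from cell import read_state, get_image, calibration, finish_job gives the robot as it stands. The module is installed in compiled form; this text tells all that it offers.
- The arm moves only by the tool apply_moves, never from a script. Its argument "increments" is a list of rows, each an object of numbers: "tx", "ty", "tz": the shift along the world's x, y, z in m; "rx", "ry", "rz": the turn, a rotation vector about the world's x, y, z in units of 5 degrees (1.0 is 5 degrees); "claw": the finger opening in m, from 0 to 0.0854. In form: [{"tx": .., "ty": .., "tz": .., "rx": .., "ry": .., "rz": .., "claw": ..}, ...]. A call has 1 to 12 rows; each row is the pose to reach, as a shift and turn from the pose commanded when the call began; what a row does not reach only later rows make up. A row lasts 1/10 s, in which the tool goes at most 50 mm and 8.59 degrees, less where a joint would pass 70% of its speed; a pose out of reach is approached as far as the arm can. A call with a gripper value outside its range is refused whole. The fingers move at their own pace and stop on an object; the grip force is fixed at half the most. Time passes only in rows, so rows that repeat a pose let the fingers close. It gives the time, the measured TCP pose, the force and the opening at its end, in the units of the state.
- read_state(): the state, without advancing time (a new reading comes with each control period).
- get_image(name): name is "side" or "top" or "wrist"; returns the picture (384x512x3 uint8, red, green, blue); there is no depth.
- calibration(name): a dict with "camera_matrix" (3x3 intrinsics, pixels), "origin" and "attitude" of the camera in the world. Camera axes: x right, y up, looking along -z (the intrinsics and any distortion apply to the point x, -y, -z); pixel columns grow to the right and rows downward; lengths in mm; the calibration is good to about 2 mm. A picture is of the moment at which its call begins: read the wrist's pose just before it. calibration takes no time and is no camera call; for the wrist camera it gives the pose at the moment of the call.
- finish_job(): hands the job in, once; it reports no verdict.
The state is a dict: "clock": time; "qpos": joint angles; "qd": joint speeds; "tau": joint torques, N m; "eef_pos": TCP position; "tool_rot": TCP orientation; "force": force on the tool from outside, world axes, zero at the start; "torque": the same for the moment, N m; "width": finger opening in mm.
Only numpy, scipy, OpenCV 4.12 (cv2) and the standard library are available. Lean on these libraries where they do the work, as an engineer would, in place of code of your own. Each camera call takes 0.05 s, during which the arm holds its last target. There are 200 camera calls.

## Working session

There is one attempt and no reset: what is moved stays moved. The work goes in short steps, Python scripts to look and compute and a tool call to move; the robot and the scene stay as the last step left them, time stands still between calls to the robot, and variables do not carry over. Pictures are saved under pics/ and viewed, about 8 in all and at most 12, crops included, and the job is handed in when it is done.

Besides the shell and the picture viewer there is one more tool, called by a JSON object that holds its "api" and its "payload", one argument or row to a line. apply_moves: Moves the arm, as the interface text tells. Its arguments: {"type":"object","properties":{"increments":{"type":"array"}},"required":["increments"]}

```bash
mkdir -p pics
python3 - <<'E'
from cell import *
import cv2
print(read_state())
for n in ("top","side"):
    c=calibration(n);print(n,c)
    cv2.imwrite(f"pics/{n}0.png",cv2.cvtColor(get_image(n),cv2.COLOR_RGB2BGR))
E
```

```text
{'clock': 0.0, 'qpos': array([-1.32380975,  0.62931815,  0.03844985,  1.51835416, -0.02702111,
        0.99629192, -0.02003528]), 'qd': array([-2.31853354e-03,  8.41163042e-04, -6.25046367e-04,  2.90895467e-04,
        1.36399985e-03,  5.25094520e-05, -6.20640290e-04]), 'tau': array([ 9.13660788e-04, -5.63395536e+01,  1.22640576e+00, -1.93447959e+01,
        1.10115673e-02,  1.05022584e-02, -1.33991873e-05]), 'eef_pos': array([199.79422682, 617.88867126, 230.4117809 ]), 'tool_rot': array([-3.13973913e+00,  9.70912337e-06,  2.82875324e+00]), 'force': array([-0.04859134, -0.25246949, -0.4799085 ]), 'torque': array([ 0.01911751,  0.01225862, -0.00658143]), 'width': 85.28358059068833}
top {'camera_matrix': array([[353.32975834,   0.        , 252.07487989],
       [  0.        , 353.32975834, 191.48371194],
       [  0.        ,   0.        ,   1.        ]]), 'origin': array([ 536.52035603, -169.32174424, 1178.18751026]), 'attitude': array([ 0.07906542,  0.00730641, -1.56698083])}
side {'camera_matrix': array([[467.9625319 ,   0.        , 251.70224091],
       [  0.        , 467.9625319 , 188.65658878],
       [  0.        ,   0.        ,   1.        ]]), 'origin': array([  177.93933027, -1039.46491007,  1129.82873883]), 'attitude': array([ 0.75667103, -0.0176558 , -0.44959568])}
```

View pics/top0.png

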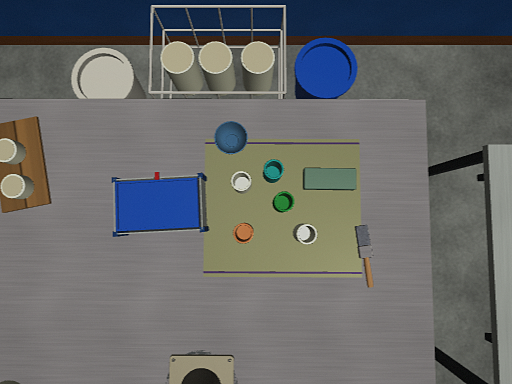

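View pics/side0.png

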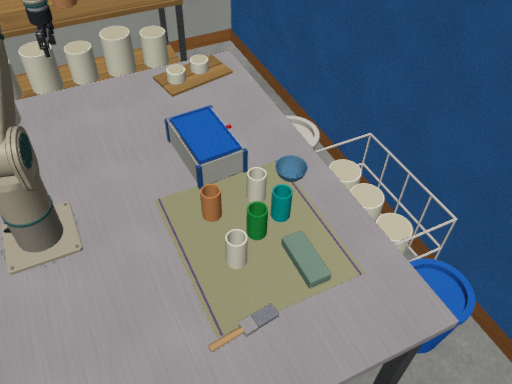

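The top view shows white beakers at about (241,182) and (305,233), peach at (244,232), green at (283,202), turquoise at (273,170), and the tray at (115–206, 177–235). Next I'll enlarge it to measure.

```bash
cat > h.py <<'E'
import numpy as np, cv2
from scipy.spatial.transform import Rotation as R
from cell import *
def ray(n,uv,z,c=None):
    c=c or calibration(n);K=c["camera_matrix"]
    d=np.linalg.inv(K)@[uv[0],uv[1],1];d=R.from_euler("xyz",c["attitude"]).apply([d[0],-d[1],-d[2]])
    o=np.array(c["origin"]);return o+d*(z-o[2])/d[2]
def save(img,f,crop=None,s=1):
    if crop: x0,y0,x1,y1=crop;img=img[y0:y1,x0:x1]
    cv2.imwrite(f,cv2.cvtColor(cv2.resize(img,None,fx=s,fy=s,interpolation=cv2.INTER_CUBIC),cv2.COLOR_RGB2BGR))
E
python3 - <<'E'
from h import *
im=cv2.cvtColor(cv2.imread("pics/top0.png"),cv2.COLOR_BGR2RGB)
save(im,"pics/topc.png",(105,115,305+25,265),3.5)
for n,uv,z in [("w1",(241,181),110),("w2",(305,233),110),("peach",(244,231),110),("green",(283,201),110),("turq",(273,170),110),("c1",(115,179),98),("c2",(204,177),98),("c3",(206,230),98),("c4",(116,234),98)]: print(n,ray("top",uv,z).round(1))
E
```

```text
w1 [ 653.  -127.4  110. ]
w2 [ 496.6 -320.5  110. ]
peach [ 501.9 -137.4  110. ]
green [ 592.6 -254.8  110. ]
turq [ 687.  -224.7  110. ]
c1 [659.3 261.8  98. ]
c2 [666.3 -12.9  98. ]
c3 [504.  -21.3  98. ]
c4 [490.8 252.9  98. ]
```

View pics/topc.png

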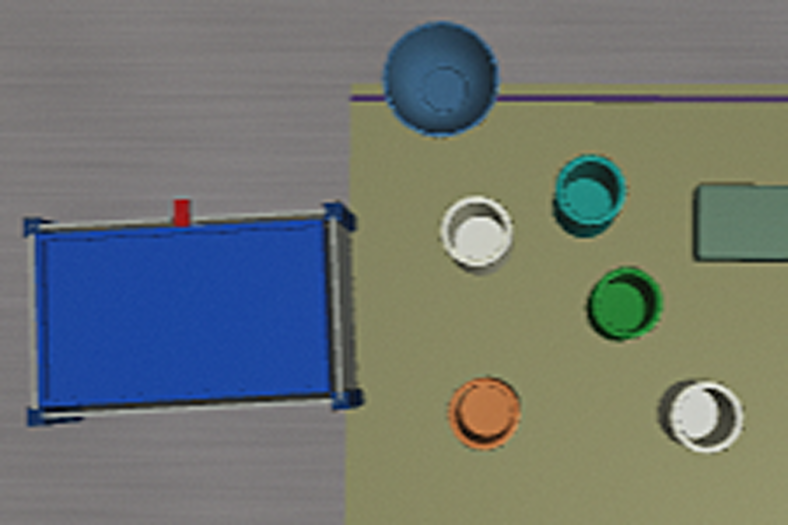

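The crop shows white rim centres at (477,231) and (706,416) crop px, and blue tray corners near (40,232), (328,220), (333,396) and (44,408). Bystander beakers stand near both whites.

Run:
```python
from h import *
f=lambda u,v,z:ray("top",(u/3.5+105-.36,v/3.5+115-.36),z)
for n,u,v in [("w1",477,231),("w2",706,416),("peach",485,412),("green",625,302),("turq",591,189)]: print(n,f(u,v,110).round(1))
P=np.array([f(*p,110) for p in [(40,232),(328,220),(333,396),(44,408)]]);print(P.round(1),P.mean(0).round(1),[np.linalg.norm(P[i]-P[i-1]).round(1) for i in range(4)])
print("bowl",f(441,78,50).round(1))
for e in [P[0]-P[1],P[3]-P[2]]: print("lift y axis deg from world y",np.degrees(np.arctan2(-e[0],e[1])))
P=np.array([f(*p,98) for p in [(31,225),(332,211),(342,397),(35,416)]]);print(P.mean(0).round(1))
for n,uv in [("w1",(257,173)),("w2",(236.5,236)),("peach",(211,190)),("green",(257,208)),("turq",(282,190))]: print("side",n,ray("side",uv,110).round(1))
```

```text
w1 [ 654.1 -127.2  110. ]
w2 [ 495.2 -324.6  110. ]
peach [ 497.8 -135.   110. ]
green [ 592.8 -255.5  110. ]
turq [ 691.2 -226.2  110. ]
[[652.1 253.6 110. ]
 [663.3   2.6 110. ]
 [511.   -4.1 110. ]
 [499.7 244.9 110. ]] [581.5 124.2 110. ] [np.float64(152.6), np.float64(251.2), np.float64(152.5), np.float64(249.3)]
bowl [803.2 -90.5  50. ]
lift y axis deg from world y 2.5681977231161977
lift y axis deg from world y 2.5927943412256154
[583.6 128.7  98. ]
side w1 [ 656.6 -126.8  110. ]
side w2 [ 497.6 -322.9  110. ]
side peach [ 500. -134.  110.]
side green [ 593.2 -255.5  110. ]
side turq [ 692.6 -223.   110. ]
```

Both cameras agree within about 3 mm: whites at (655,-127) and (496,-324), lift centre (582,125) turned +2.6°. The plan is to grip with the jaws along the lift's x, near the rim. First I move above w1.

{"api": "apply_moves", "payload": {
  "increments": [
    {"tx": 0.04, "ty": -0.03, "rz": -1},
    {"tx": 0.455, "ty": -0.745, "rz": -13.9},
    {"tx": 0.455, "ty": -0.745, "rz": -13.9},
    {"tx": 0.455, "ty": -0.745, "rz": -13.9},
    {"tx": 0.455, "ty": -0.745, "rz": -13.9},
    {"tx": 0.455, "ty": -0.745, "rz": -13.9},
    {"tx": 0.455, "ty": -0.745, "rz": -13.9},
    {"tx": 0.455, "ty": -0.745, "rz": -13.9},
    {"tx": 0.455, "ty": -0.745, "rz": -13.9},
    {"tx": 0.455, "ty": -0.745, "rz": -13.9},
    {"tx": 0.455, "ty": -0.745, "rz": -13.9},
    {"tx": 0.455, "ty": -0.745, "rz": -13.9}
  ]
}}

```text
$.increments[0]: bad value
```

{"api": "apply_moves", "payload": {
  "increments": [
    {"tx": 0.455, "ty": -0.745, "tz": 0.0, "rx": 0.0, "ry": 0.0, "rz": -13.9, "claw": 0.085},
    {"tx": 0.455, "ty": -0.745, "tz": 0.0, "rx": 0.0, "ry": 0.0, "rz": -13.9, "claw": 0.085},
    {"tx": 0.455, "ty": -0.745, "tz": 0.0, "rx": 0.0, "ry": 0.0, "rz": -13.9, "claw": 0.085},
    {"tx": 0.455, "ty": -0.745, "tz": 0.0, "rx": 0.0, "ry": 0.0, "rz": -13.9, "claw": 0.085},
    {"tx": 0.455, "ty": -0.745, "tz": 0.0, "rx": 0.0, "ry": 0.0, "rz": -13.9, "claw": 0.085},
    {"tx": 0.455, "ty": -0.745, "tz": 0.0, "rx": 0.0, "ry": 0.0, "rz": -13.9, "claw": 0.085},
    {"tx": 0.455, "ty": -0.745, "tz": 0.0, "rx": 0.0, "ry": 0.0, "rz": -13.9, "claw": 0.085},
    {"tx": 0.455, "ty": -0.745, "tz": 0.0, "rx": 0.0, "ry": 0.0, "rz": -13.9, "claw": 0.085},
    {"tx": 0.455, "ty": -0.745, "tz": 0.0, "rx": 0.0, "ry": 0.0, "rz": -13.9, "claw": 0.085},
    {"tx": 0.455, "ty": -0.745, "tz": 0.0, "rx": 0.0, "ry": 0.0, "rz": -13.9, "claw": 0.085},
    {"tx": 0.455, "ty": -0.745, "tz": 0.0, "rx": 0.0, "ry": 0.0, "rz": -13.9, "claw": 0.085},
    {"tx": 0.455, "ty": -0.745, "tz": 0.0, "rx": 0.0, "ry": 0.0, "rz": -13.9, "claw": 0.085}
  ]
}}

```text
clock: 1.3
eef_pos: [513.3, 104.7, 231.2]
tool_rot: [-3.141, -0.0, 1.616]
force: [1.4, -0.3, 0.5]
width: 85.3
```

{"api": "apply_moves", "payload": {
  "increments": [
    {"tx": 0.142, "ty": -0.232, "tz": 0.0, "rx": 0.0, "ry": 0.0, "rz": 0.0, "claw": 0.085},
    {"tx": 0.142, "ty": -0.232, "tz": 0.0, "rx": 0.0, "ry": 0.0, "rz": 0.0, "claw": 0.085},
    {"tx": 0.142, "ty": -0.232, "tz": 0.0, "rx": 0.0, "ry": 0.0, "rz": 0.0, "claw": 0.085},
    {"tx": 0.142, "ty": -0.232, "tz": 0.0, "rx": 0.0, "ry": 0.0, "rz": 0.0, "claw": 0.085},
    {"tx": 0.142, "ty": -0.232, "tz": 0.0, "rx": 0.0, "ry": 0.0, "rz": 0.0, "claw": 0.085},
    {"tx": 0.142, "ty": -0.232, "tz": 0.0, "rx": 0.0, "ry": 0.0, "rz": 0.0, "claw": 0.085},
    {"tx": 0.142, "ty": -0.232, "tz": 0.0, "rx": 0.0, "ry": 0.0, "rz": 0.0, "claw": 0.085},
    {"tx": 0.142, "ty": -0.232, "tz": 0.0, "rx": 0.0, "ry": 0.0, "rz": 0.0, "claw": 0.085},
    {"tx": 0.142, "ty": -0.232, "tz": 0.0, "rx": 0.0, "ry": 0.0, "rz": 0.0, "claw": 0.085}
  ]
}}

```text
clock: 2.2
eef_pos: [654.2, -123.5, 230.9]
tool_rot: [-3.14, -0.002, 1.618]
force: [0.2, 0.4, 0.0]
width: 85.3
```

Run:
```python
from h import *
s=read_state();c=calibration("wrist");print(s["eef_pos"].round(1),s["tool_rot"].round(4));print(c)
save(get_image("wrist"),"pics/w1.png")
def proj(p):
    q=R.from_euler("xyz",c["attitude"]).inv().apply(np.array(p)-c["origin"]);q=c["camera_matrix"]@[q[0],-q[1],-q[2]];return q[:2]/q[2]
print(proj([655,-127,110]),proj([655+31,-127,110]),proj([655,-127+31,110]))
```

```text
[ 654.2 -123.5  230.9] [-3.1405e+00 -1.7000e-03  1.6177e+00]
{'camera_matrix': array([[318.43639333,   0.        , 255.94373819],
       [  0.        , 318.43639333, 190.44393871],
       [  0.        ,   0.        ,   1.        ]]), 'origin': array([651.28481259, -47.42980498, 373.85023484]), 'attitude': array([-0.30652643,  0.00054443,  0.04620828])}
[256.1510037 186.2003075] [291.878419  187.7876579] [257.87094026 150.74047345]
```

View pics/w1.png

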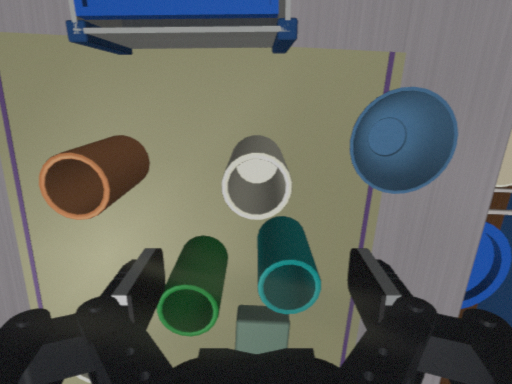

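The rim centre is at (257,186) against a predicted (256,186), so the position is confirmed. Descending.

{"api": "apply_moves", "payload": {
  "increments": [
    {"tx": 0.001, "ty": -0.003, "tz": -0.04, "rx": 0.0, "ry": 0.0, "rz": 0.0, "claw": 0.085},
    {"tx": 0.001, "ty": -0.003, "tz": -0.08, "rx": 0.0, "ry": 0.0, "rz": 0.0, "claw": 0.085},
    {"tx": 0.001, "ty": -0.003, "tz": -0.11, "rx": 0.0, "ry": 0.0, "rz": 0.0, "claw": 0.085},
    {"tx": 0.001, "ty": -0.003, "tz": -0.13, "rx": 0.0, "ry": 0.0, "rz": 0.0, "claw": 0.085},
    {"tx": 0.001, "ty": -0.003, "tz": -0.145, "rx": 0.0, "ry": 0.0, "rz": 0.0, "claw": 0.085},
    {"tx": 0.001, "ty": -0.003, "tz": -0.158, "rx": 0.0, "ry": 0.0, "rz": 0.0, "claw": 0.085},
    {"tx": 0.001, "ty": -0.003, "tz": -0.158, "rx": 0.0, "ry": 0.0, "rz": 0.0, "claw": 0.085},
    {"tx": 0.001, "ty": -0.003, "tz": -0.158, "rx": 0.0, "ry": 0.0, "rz": 0.0, "claw": 0.085}
  ]
}}

```text
clock: 3.05
eef_pos: [656.2, -128.5, 74.0]
tool_rot: [3.141, 0.0, 1.616]
force: [0.4, -0.7, 0.6]
width: 84.9
```

{"api": "apply_moves", "payload": {
  "increments": [
    {"tx": 0.0, "ty": 0.0, "tz": 0.0, "rx": 0.0, "ry": 0.0, "rz": 0.0, "claw": 0.07},
    {"tx": 0.0, "ty": 0.0, "tz": 0.0, "rx": 0.0, "ry": 0.0, "rz": 0.0, "claw": 0.066},
    {"tx": 0.0, "ty": 0.0, "tz": 0.0, "rx": 0.0, "ry": 0.0, "rz": 0.0, "claw": 0.062},
    {"tx": 0.0, "ty": 0.0, "tz": 0.0, "rx": 0.0, "ry": 0.0, "rz": 0.0, "claw": 0.05},
    {"tx": 0.0, "ty": 0.0, "tz": 0.0, "rx": 0.0, "ry": 0.0, "rz": 0.0, "claw": 0.05},
    {"tx": 0.0, "ty": 0.0, "tz": 0.0, "rx": 0.0, "ry": 0.0, "rz": 0.0, "claw": 0.05}
  ]
}}

```text
clock: 3.65
eef_pos: [655.6, -128.9, 74.7]
tool_rot: [3.141, -0.0, 1.616]
force: [-4.1, -0.3, 7.3]
width: 61.3
```

{"api": "apply_moves", "payload": {
  "increments": [
    {"tx": 0.0, "ty": 0.0, "tz": 0.01, "rx": 0.0, "ry": 0.0, "rz": 0.0, "claw": 0.05},
    {"tx": 0.0, "ty": 0.0, "tz": 0.03, "rx": 0.0, "ry": 0.0, "rz": 0.0, "claw": 0.05},
    {"tx": 0.0, "ty": 0.0, "tz": 0.06, "rx": 0.0, "ry": 0.0, "rz": 0.0, "claw": 0.05},
    {"tx": 0.0, "ty": 0.0, "tz": 0.09, "rx": 0.0, "ry": 0.0, "rz": 0.0, "claw": 0.05},
    {"tx": 0.0, "ty": 0.0, "tz": 0.12, "rx": 0.0, "ry": 0.0, "rz": 0.0, "claw": 0.05},
    {"tx": 0.0, "ty": 0.0, "tz": 0.14, "rx": 0.0, "ry": 0.0, "rz": 0.0, "claw": 0.05},
    {"tx": 0.0, "ty": 0.0, "tz": 0.15, "rx": 0.0, "ry": 0.0, "rz": 0.0, "claw": 0.05},
    {"tx": 0.0, "ty": 0.0, "tz": 0.15, "rx": 0.0, "ry": 0.0, "rz": 0.0, "claw": 0.05},
    {"tx": 0.0, "ty": 0.0, "tz": 0.15, "rx": 0.0, "ry": 0.0, "rz": 0.0, "claw": 0.05}
  ]
}}

```text
clock: 4.55
eef_pos: [654.9, -128.2, 222.1]
tool_rot: [-3.14, -0.001, 1.616]
force: [1.0, 0.5, -3.9]
width: 60.6
```

{"api": "apply_moves", "payload": {
  "increments": [
    {"tx": -0.005, "ty": 0.02, "tz": 0.0, "rx": 0.0, "ry": 0.0, "rz": 0.0, "claw": 0.05},
    {"tx": -0.013, "ty": 0.05, "tz": 0.0, "rx": 0.0, "ry": 0.0, "rz": 0.0, "claw": 0.05},
    {"tx": -0.022, "ty": 0.085, "tz": 0.0, "rx": 0.0, "ry": 0.0, "rz": 0.0, "claw": 0.05},
    {"tx": -0.031, "ty": 0.12, "tz": 0.0, "rx": 0.0, "ry": 0.0, "rz": 0.0, "claw": 0.05},
    {"tx": -0.039, "ty": 0.155, "tz": 0.0, "rx": 0.0, "ry": 0.0, "rz": 0.0, "claw": 0.05},
    {"tx": -0.048, "ty": 0.19, "tz": 0.0, "rx": 0.0, "ry": 0.0, "rz": 0.0, "claw": 0.05},
    {"tx": -0.057, "ty": 0.225, "tz": 0.0, "rx": 0.0, "ry": 0.0, "rz": 0.0, "claw": 0.05},
    {"tx": -0.064, "ty": 0.255, "tz": 0.0, "rx": 0.0, "ry": 0.0, "rz": 0.0, "claw": 0.05},
    {"tx": -0.07, "ty": 0.28, "tz": 0.0, "rx": 0.0, "ry": 0.0, "rz": 0.0, "claw": 0.05},
    {"tx": -0.074, "ty": 0.297, "tz": 0.0, "rx": 0.0, "ry": 0.0, "rz": 0.0, "claw": 0.05},
    {"tx": -0.076, "ty": 0.305, "tz": 0.0, "rx": 0.0, "ry": 0.0, "rz": 0.0, "claw": 0.05},
    {"tx": -0.076, "ty": 0.305, "tz": 0.0, "rx": 0.0, "ry": 0.0, "rz": 0.0, "claw": 0.05}
  ]
}}

```text
clock: 5.75
eef_pos: [579.3, 177.0, 222.6]
tool_rot: [-3.14, 0.0, 1.617]
force: [0.4, -0.3, -3.5]
width: 60.7
```

Run:
```python
from h import *
s=read_state();print(s["eef_pos"].round(1),s["tool_rot"].round(4),s["force"].round(2),s["width"])
a=get_image("top")[120:264,90:282];b=get_image("side")[50:194,130:322]
save(np.hstack([a,b]),"pics/h1.png",s=2.08)
```

```text
[579.3 177.  222.6] [-3.1405e+00  4.0000e-04  1.6171e+00] [ 0.36 -0.27 -3.54] 60.71667468341746
```

View pics/h1.png

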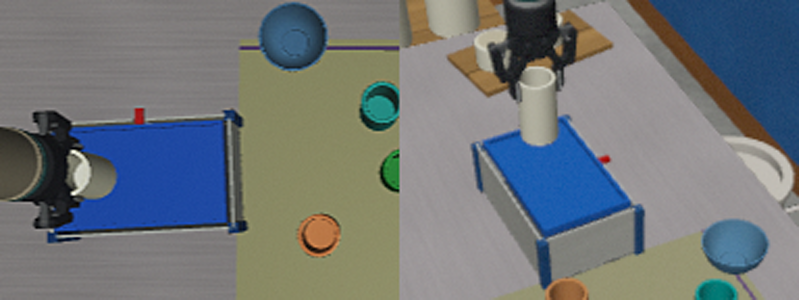

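The pictures show the beaker held upright over the far half of the tray. The measured weight of about 3.6 N should sink the tray by about 20 mm, so I lower slowly.

{"api": "apply_moves", "payload": {
  "increments": [
    {"tx": 0.0, "ty": 0.0, "tz": -0.01, "rx": 0.0, "ry": 0.0, "rz": 0.0, "claw": 0.05},
    {"tx": 0.0, "ty": 0.0, "tz": -0.02, "rx": 0.0, "ry": 0.0, "rz": 0.0, "claw": 0.05},
    {"tx": 0.0, "ty": 0.0, "tz": -0.03, "rx": 0.0, "ry": 0.0, "rz": 0.0, "claw": 0.05},
    {"tx": 0.0, "ty": 0.0, "tz": -0.036, "rx": 0.0, "ry": 0.0, "rz": 0.0, "claw": 0.05},
    {"tx": 0.0, "ty": 0.0, "tz": -0.04, "rx": 0.0, "ry": 0.0, "rz": 0.0, "claw": 0.05},
    {"tx": 0.0, "ty": 0.0, "tz": -0.043, "rx": 0.0, "ry": 0.0, "rz": 0.0, "claw": 0.05},
    {"tx": 0.0, "ty": 0.0, "tz": -0.046, "rx": 0.0, "ry": 0.0, "rz": 0.0, "claw": 0.05},
    {"tx": 0.0, "ty": 0.0, "tz": -0.049, "rx": 0.0, "ry": 0.0, "rz": 0.0, "claw": 0.05},
    {"tx": 0.0, "ty": 0.0, "tz": -0.052, "rx": 0.0, "ry": 0.0, "rz": 0.0, "claw": 0.05},
    {"tx": 0.0, "ty": 0.0, "tz": -0.055, "rx": 0.0, "ry": 0.0, "rz": 0.0, "claw": 0.05},
    {"tx": 0.0, "ty": 0.0, "tz": -0.055, "rx": 0.0, "ry": 0.0, "rz": 0.0, "claw": 0.05},
    {"tx": 0.0, "ty": 0.0, "tz": -0.055, "rx": 0.0, "ry": 0.0, "rz": 0.0, "claw": 0.05}
  ]
}}

```text
clock: 7.05
eef_pos: [579.9, 176.5, 168.4]
tool_rot: [3.141, -0.0, 1.616]
force: [0.0, -1.1, -2.4]
width: 60.3
```

{"api": "apply_moves", "payload": {
  "increments": [
    {"tx": 0.0, "ty": 0.0, "tz": -0.003, "rx": 0.0, "ry": 0.0, "rz": 0.0, "claw": 0.05},
    {"tx": 0.0, "ty": 0.0, "tz": -0.006, "rx": 0.0, "ry": 0.0, "rz": 0.0, "claw": 0.05},
    {"tx": 0.0, "ty": 0.0, "tz": -0.009, "rx": 0.0, "ry": 0.0, "rz": 0.0, "claw": 0.05},
    {"tx": 0.0, "ty": 0.0, "tz": -0.012, "rx": 0.0, "ry": 0.0, "rz": 0.0, "claw": 0.05},
    {"tx": 0.0, "ty": 0.0, "tz": -0.013, "rx": 0.0, "ry": 0.0, "rz": 0.0, "claw": 0.05},
    {"tx": 0.0, "ty": 0.0, "tz": -0.013, "rx": 0.0, "ry": 0.0, "rz": 0.0, "claw": 0.05},
    {"tx": 0.0, "ty": 0.0, "tz": -0.013, "rx": 0.0, "ry": 0.0, "rz": 0.0, "claw": 0.05},
    {"tx": 0.0, "ty": 0.0, "tz": -0.013, "rx": 0.0, "ry": 0.0, "rz": 0.0, "claw": 0.05},
    {"tx": 0.0, "ty": 0.0, "tz": -0.013, "rx": 0.0, "ry": 0.0, "rz": 0.0, "claw": 0.05}
  ]
}}

```text
clock: 7.95
eef_pos: [580.0, 176.5, 155.5]
tool_rot: [3.141, -0.0, 1.616]
force: [0.1, -0.2, -1.4]
width: 60.4
```

Run:
```python
from h import *
f=[]
for i in range(6):
    get_image("wrist"); s=read_state(); f.append(s["force"][2])
print(np.round(f,2),s["eef_pos"].round(1))
```

```text
[-0.03 -0.38 -0.36 -0.58 -0.69 -0.4 ] [579.9 176.5 155.4]
```

{"api": "apply_moves", "payload": {
  "increments": [
    {"tx": 0.0, "ty": 0.0, "tz": -0.002, "rx": 0.0, "ry": 0.0, "rz": 0.0, "claw": 0.05},
    {"tx": 0.0, "ty": 0.0, "tz": -0.004, "rx": 0.0, "ry": 0.0, "rz": 0.0, "claw": 0.05},
    {"tx": 0.0, "ty": 0.0, "tz": -0.004, "rx": 0.0, "ry": 0.0, "rz": 0.0, "claw": 0.05},
    {"tx": 0.0, "ty": 0.0, "tz": -0.004, "rx": 0.0, "ry": 0.0, "rz": 0.0, "claw": 0.062},
    {"tx": 0.0, "ty": 0.0, "tz": -0.004, "rx": 0.0, "ry": 0.0, "rz": 0.0, "claw": 0.064},
    {"tx": 0.0, "ty": 0.0, "tz": -0.004, "rx": 0.0, "ry": 0.0, "rz": 0.0, "claw": 0.067},
    {"tx": 0.0, "ty": 0.0, "tz": -0.004, "rx": 0.0, "ry": 0.0, "rz": 0.0, "claw": 0.07},
    {"tx": 0.0, "ty": 0.0, "tz": -0.004, "rx": 0.0, "ry": 0.0, "rz": 0.0, "claw": 0.078},
    {"tx": 0.0, "ty": 0.0, "tz": -0.004, "rx": 0.0, "ry": 0.0, "rz": 0.0, "claw": 0.085},
    {"tx": 0.0, "ty": 0.0, "tz": -0.004, "rx": 0.0, "ry": 0.0, "rz": 0.0, "claw": 0.085},
    {"tx": 0.0, "ty": 0.0, "tz": -0.004, "rx": 0.0, "ry": 0.0, "rz": 0.0, "claw": 0.085}
  ]
}}

```text
clock: 9.35
eef_pos: [579.7, 176.4, 151.3]
tool_rot: [3.142, -0.0, 1.616]
force: [-0.6, -0.7, -1.1]
width: 84.7
```

{"api": "apply_moves", "payload": {
  "increments": [
    {"tx": 0.0, "ty": 0.0, "tz": 0.005, "rx": 0.0, "ry": 0.0, "rz": 0.0, "claw": 0.085},
    {"tx": 0.0, "ty": 0.0, "tz": 0.02, "rx": 0.0, "ry": 0.0, "rz": 0.0, "claw": 0.085},
    {"tx": 0.0, "ty": 0.0, "tz": 0.05, "rx": 0.0, "ry": 0.0, "rz": 0.0, "claw": 0.085},
    {"tx": 0.0, "ty": 0.0, "tz": 0.09, "rx": 0.0, "ry": 0.0, "rz": 0.0, "claw": 0.085},
    {"tx": 0.0, "ty": 0.0, "tz": 0.12, "rx": 0.0, "ry": 0.0, "rz": 0.0, "claw": 0.085},
    {"tx": 0.0, "ty": 0.0, "tz": 0.12, "rx": 0.0, "ry": 0.0, "rz": 0.0, "claw": 0.085}
  ]
}}

```text
clock: 9.95
eef_pos: [582.6, 176.7, 276.5]
tool_rot: [3.132, -0.002, 1.616]
force: [-0.1, 0.4, -0.2]
width: 85.0
```

{"api": "apply_moves", "payload": {
  "increments": [
    {"tx": -0.084, "ty": -0.501, "tz": 0.0, "rx": 0.0, "ry": 0.0, "rz": 0.0, "claw": 0.085},
    {"tx": -0.084, "ty": -0.501, "tz": 0.0, "rx": 0.0, "ry": 0.0, "rz": 0.0, "claw": 0.085},
    {"tx": -0.084, "ty": -0.501, "tz": 0.0, "rx": 0.0, "ry": 0.0, "rz": 0.0, "claw": 0.085},
    {"tx": -0.084, "ty": -0.501, "tz": 0.0, "rx": 0.0, "ry": 0.0, "rz": 0.0, "claw": 0.085},
    {"tx": -0.084, "ty": -0.501, "tz": 0.0, "rx": 0.0, "ry": 0.0, "rz": 0.0, "claw": 0.085},
    {"tx": -0.084, "ty": -0.501, "tz": 0.0, "rx": 0.0, "ry": 0.0, "rz": 0.0, "claw": 0.085},
    {"tx": -0.084, "ty": -0.501, "tz": 0.0, "rx": 0.0, "ry": 0.0, "rz": 0.0, "claw": 0.085},
    {"tx": -0.084, "ty": -0.501, "tz": 0.0, "rx": 0.0, "ry": 0.0, "rz": 0.0, "claw": 0.085},
    {"tx": -0.084, "ty": -0.501, "tz": 0.0, "rx": 0.0, "ry": 0.0, "rz": 0.0, "claw": 0.085},
    {"tx": -0.084, "ty": -0.501, "tz": 0.0, "rx": 0.0, "ry": 0.0, "rz": 0.0, "claw": 0.085},
    {"tx": -0.084, "ty": -0.501, "tz": -0.04, "rx": 0.0, "ry": 0.0, "rz": 0.0, "claw": 0.085},
    {"tx": -0.084, "ty": -0.501, "tz": -0.04, "rx": 0.0, "ry": 0.0, "rz": 0.0, "claw": 0.085}
  ]
}}

```text
clock: 11.15
eef_pos: [491.8, -325.4, 227.1]
tool_rot: [-3.134, -0.004, 1.611]
force: [-0.7, 1.5, -0.5]
width: 85.1
```

Run:
```python
from h import *
for i in range(4): get_image("wrist")
s=read_state();c=calibration("wrist");print(s["eef_pos"].round(1),s["tool_rot"].round(4),s["clock"])
b=get_image("wrist")
a=get_image("top")[120:264,90:282];
a=cv2.resize(a,None,fx=384/144,fy=384/144)[:,:284]
save(np.hstack([a,b]),"pics/w2.png")
def proj(p):
    q=R.from_euler("xyz",c["attitude"]).inv().apply(np.array(p)-c["origin"]);q=c["camera_matrix"]@[q[0],-q[1],-q[2]];return q[:2]/q[2]
print(proj([496,-324,110])+[284,0])
```

```text
[ 496.9 -323.6  232.3] [3.1400e+00 1.0000e-04 1.6179e+00] 11.35
[537.99494801 182.09587712]
```

View pics/w2.png

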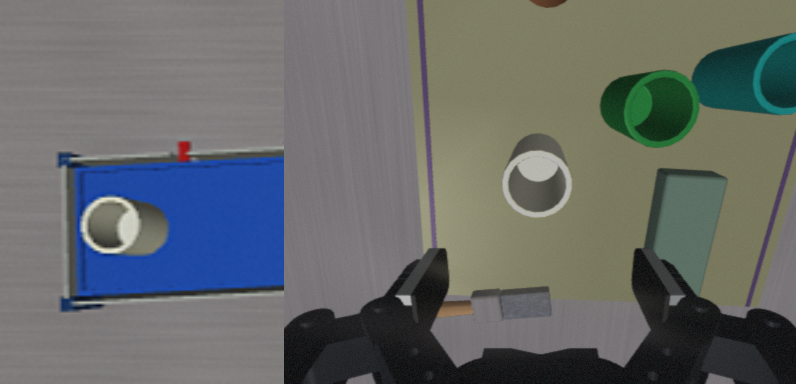

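The first beaker stands upright inside the tray lip. White_b's rim is at (537,182), as predicted. Descending and gripping.

{"api": "apply_moves", "payload": {
  "increments": [
    {"tx": -0.001, "ty": 0.0, "tz": -0.04, "rx": 0.0, "ry": 0.0, "rz": 0.0, "claw": 0.085},
    {"tx": -0.001, "ty": 0.0, "tz": -0.08, "rx": 0.0, "ry": 0.0, "rz": 0.0, "claw": 0.085},
    {"tx": -0.001, "ty": 0.0, "tz": -0.11, "rx": 0.0, "ry": 0.0, "rz": 0.0, "claw": 0.085},
    {"tx": -0.001, "ty": 0.0, "tz": -0.13, "rx": 0.0, "ry": 0.0, "rz": 0.0, "claw": 0.085},
    {"tx": -0.001, "ty": 0.0, "tz": -0.145, "rx": 0.0, "ry": 0.0, "rz": 0.0, "claw": 0.085},
    {"tx": -0.001, "ty": 0.0, "tz": -0.158, "rx": 0.0, "ry": 0.0, "rz": 0.0, "claw": 0.085},
    {"tx": -0.001, "ty": 0.0, "tz": -0.158, "rx": 0.0, "ry": 0.0, "rz": 0.0, "claw": 0.085},
    {"tx": -0.001, "ty": 0.0, "tz": -0.158, "rx": 0.0, "ry": 0.0, "rz": 0.0, "claw": 0.085}
  ]
}}

```text
clock: 12.25
eef_pos: [495.3, -324.9, 74.0]
tool_rot: [3.141, 0.001, 1.616]
force: [-0.1, 0.1, 0.7]
width: 85.1
```

{"api": "apply_moves", "payload": {
  "increments": [
    {"tx": 0.0, "ty": 0.0, "tz": 0.0, "rx": 0.0, "ry": 0.0, "rz": 0.0, "claw": 0.07},
    {"tx": 0.0, "ty": 0.0, "tz": 0.0, "rx": 0.0, "ry": 0.0, "rz": 0.0, "claw": 0.066},
    {"tx": 0.0, "ty": 0.0, "tz": 0.0, "rx": 0.0, "ry": 0.0, "rz": 0.0, "claw": 0.062},
    {"tx": 0.0, "ty": 0.0, "tz": 0.0, "rx": 0.0, "ry": 0.0, "rz": 0.0, "claw": 0.05},
    {"tx": 0.0, "ty": 0.0, "tz": 0.0, "rx": 0.0, "ry": 0.0, "rz": 0.0, "claw": 0.05},
    {"tx": 0.0, "ty": 0.0, "tz": 0.0, "rx": 0.0, "ry": 0.0, "rz": 0.0, "claw": 0.05}
  ]
}}

```text
clock: 12.85
eef_pos: [494.5, -325.0, 74.5]
tool_rot: [3.141, 0.0, 1.615]
force: [-2.1, 0.4, 7.0]
width: 60.4
```

{"api": "apply_moves", "payload": {
  "increments": [
    {"tx": 0.0, "ty": 0.0, "tz": 0.01, "rx": 0.0, "ry": 0.0, "rz": 0.0, "claw": 0.05},
    {"tx": 0.0, "ty": 0.0, "tz": 0.03, "rx": 0.0, "ry": 0.0, "rz": 0.0, "claw": 0.05},
    {"tx": 0.0, "ty": 0.0, "tz": 0.06, "rx": 0.0, "ry": 0.0, "rz": 0.0, "claw": 0.05},
    {"tx": 0.0, "ty": 0.0, "tz": 0.09, "rx": 0.0, "ry": 0.0, "rz": 0.0, "claw": 0.05},
    {"tx": 0.0, "ty": 0.0, "tz": 0.12, "rx": 0.0, "ry": 0.0, "rz": 0.0, "claw": 0.05},
    {"tx": 0.0, "ty": 0.0, "tz": 0.14, "rx": 0.0, "ry": 0.0, "rz": 0.0, "claw": 0.05},
    {"tx": 0.0, "ty": 0.0, "tz": 0.15, "rx": 0.0, "ry": 0.0, "rz": 0.0, "claw": 0.05},
    {"tx": 0.0, "ty": 0.0, "tz": 0.15, "rx": 0.0, "ry": 0.0, "rz": 0.0, "claw": 0.05},
    {"tx": 0.0, "ty": 0.0, "tz": 0.15, "rx": 0.0, "ry": 0.0, "rz": 0.0, "claw": 0.05}
  ]
}}

```text
clock: 13.75
eef_pos: [494.2, -323.9, 222.4]
tool_rot: [-3.14, -0.001, 1.616]
force: [0.7, 0.5, -3.2]
width: 60.4
```

{"api": "apply_moves", "payload": {
  "increments": [
    {"tx": 0.005, "ty": 0.02, "tz": 0.0, "rx": 0.0, "ry": 0.0, "rz": 0.0, "claw": 0.05},
    {"tx": 0.013, "ty": 0.055, "tz": 0.0, "rx": 0.0, "ry": 0.0, "rz": 0.0, "claw": 0.05},
    {"tx": 0.022, "ty": 0.1, "tz": 0.0, "rx": 0.0, "ry": 0.0, "rz": 0.0, "claw": 0.05},
    {"tx": 0.032, "ty": 0.145, "tz": 0.0, "rx": 0.0, "ry": 0.0, "rz": 0.0, "claw": 0.05},
    {"tx": 0.042, "ty": 0.19, "tz": 0.0, "rx": 0.0, "ry": 0.0, "rz": 0.0, "claw": 0.05},
    {"tx": 0.052, "ty": 0.235, "tz": 0.0, "rx": 0.0, "ry": 0.0, "rz": 0.0, "claw": 0.05},
    {"tx": 0.062, "ty": 0.28, "tz": 0.0, "rx": 0.0, "ry": 0.0, "rz": 0.0, "claw": 0.05},
    {"tx": 0.072, "ty": 0.32, "tz": 0.0, "rx": 0.0, "ry": 0.0, "rz": 0.0, "claw": 0.05},
    {"tx": 0.08, "ty": 0.355, "tz": 0.0, "rx": 0.0, "ry": 0.0, "rz": 0.0, "claw": 0.05},
    {"tx": 0.086, "ty": 0.38, "tz": 0.0, "rx": 0.0, "ry": 0.0, "rz": 0.0, "claw": 0.05},
    {"tx": 0.09, "ty": 0.395, "tz": 0.0, "rx": 0.0, "ry": 0.0, "rz": 0.0, "claw": 0.05},
    {"tx": 0.09, "ty": 0.399, "tz": 0.0, "rx": 0.0, "ry": 0.0, "rz": 0.0, "claw": 0.05}
  ]
}}

```text
clock: 14.95
eef_pos: [584.4, 76.4, 221.9]
tool_rot: [-3.14, -0.0, 1.619]
force: [1.2, 0.2, -3.4]
width: 60.5
```

Run:
```python
from h import *
f=[]
for i in range(5):
    b=get_image("side"); s=read_state(); f.append(s["force"][2])
print(np.round(f,2),s["eef_pos"].round(1),s["tool_rot"].round(3))
a=get_image("top")[120:264,90:282];b=b[50:194,130:322]
save(np.hstack([a,b]),"pics/h2.png",s=2.08)
```

```text
[-4.12 -2.56 -4.14 -3.5  -4.04] [584.4  72.  223.3] [-3.141e+00  1.000e-03  1.613e+00]
```

View pics/h2.png

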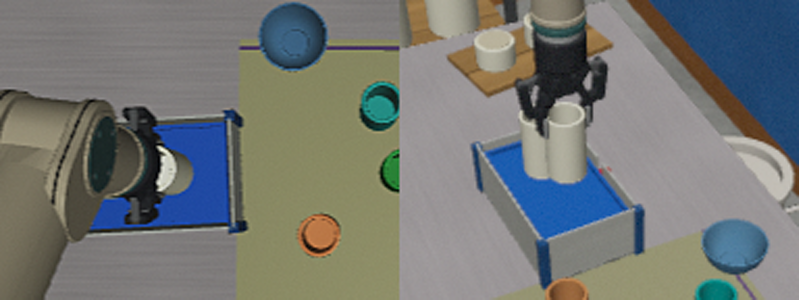

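White_b hangs upright beside the first (weight about 3.6 N) and clear of the walls. Lowering: contact expected near TCP z 153, full weight near 125.

{"api": "apply_moves", "payload": {
  "increments": [
    {"tx": 0.0, "ty": 0.0, "tz": -0.01, "rx": 0.0, "ry": 0.0, "rz": 0.0, "claw": 0.05},
    {"tx": 0.0, "ty": 0.0, "tz": -0.022, "rx": 0.0, "ry": 0.0, "rz": 0.0, "claw": 0.05},
    {"tx": 0.0, "ty": 0.0, "tz": -0.034, "rx": 0.0, "ry": 0.0, "rz": 0.0, "claw": 0.05},
    {"tx": 0.0, "ty": 0.0, "tz": -0.045, "rx": 0.0, "ry": 0.0, "rz": 0.0, "claw": 0.05},
    {"tx": 0.0, "ty": 0.0, "tz": -0.053, "rx": 0.0, "ry": 0.0, "rz": 0.0, "claw": 0.05},
    {"tx": 0.0, "ty": 0.0, "tz": -0.058, "rx": 0.0, "ry": 0.0, "rz": 0.0, "claw": 0.05},
    {"tx": 0.0, "ty": 0.0, "tz": -0.061, "rx": 0.0, "ry": 0.0, "rz": 0.0, "claw": 0.05},
    {"tx": 0.0, "ty": 0.0, "tz": -0.064, "rx": 0.0, "ry": 0.0, "rz": 0.0, "claw": 0.05},
    {"tx": 0.0, "ty": 0.0, "tz": -0.067, "rx": 0.0, "ry": 0.0, "rz": 0.0, "claw": 0.05},
    {"tx": 0.0, "ty": 0.0, "tz": -0.07, "rx": 0.0, "ry": 0.0, "rz": 0.0, "claw": 0.05},
    {"tx": 0.0, "ty": 0.0, "tz": -0.073, "rx": 0.0, "ry": 0.0, "rz": 0.0, "claw": 0.05},
    {"tx": 0.0, "ty": 0.0, "tz": -0.076, "rx": 0.0, "ry": 0.0, "rz": 0.0, "claw": 0.05}
  ]
}}

```text
clock: 16.45
eef_pos: [584.9, 74.5, 147.4]
tool_rot: [3.141, -0.0, 1.616]
force: [0.4, 0.7, -2.7]
width: 60.5
```

{"api": "apply_moves", "payload": {
  "increments": [
    {"tx": 0.0, "ty": 0.0, "tz": -0.003, "rx": 0.0, "ry": 0.0, "rz": 0.0, "claw": 0.05},
    {"tx": 0.0, "ty": 0.0, "tz": -0.006, "rx": 0.0, "ry": 0.0, "rz": 0.0, "claw": 0.05},
    {"tx": 0.0, "ty": 0.0, "tz": -0.009, "rx": 0.0, "ry": 0.0, "rz": 0.0, "claw": 0.05},
    {"tx": 0.0, "ty": 0.0, "tz": -0.012, "rx": 0.0, "ry": 0.0, "rz": 0.0, "claw": 0.05},
    {"tx": 0.0, "ty": 0.0, "tz": -0.015, "rx": 0.0, "ry": 0.0, "rz": 0.0, "claw": 0.05},
    {"tx": 0.0, "ty": 0.0, "tz": -0.016, "rx": 0.0, "ry": 0.0, "rz": 0.0, "claw": 0.05},
    {"tx": 0.0, "ty": 0.0, "tz": -0.016, "rx": 0.0, "ry": 0.0, "rz": 0.0, "claw": 0.05},
    {"tx": 0.0, "ty": 0.0, "tz": -0.016, "rx": 0.0, "ry": 0.0, "rz": 0.0, "claw": 0.05},
    {"tx": 0.0, "ty": 0.0, "tz": -0.016, "rx": 0.0, "ry": 0.0, "rz": 0.0, "claw": 0.05}
  ]
}}

```text
clock: 17.35
eef_pos: [584.9, 74.5, 131.4]
tool_rot: [3.141, -0.0, 1.616]
force: [1.2, 1.4, -1.0]
width: 60.5
```

Run:
```python
from h import *
f=[]
for i in range(8):
    b=get_image("side"); s=read_state(); f.append(s["force"][2])
print(np.round(f,2),np.mean(f),s["eef_pos"].round(1),s["tool_rot"].round(3))
```

```text
[-2.18 -1.24 -1.16 -0.89 -0.59 -0.61 -1.36 -0.86] -1.1120542873353991 [584.9  74.5 131.4] [ 3.141 -0.     1.616]
```

{"api": "apply_moves", "payload": {
  "increments": [
    {"tx": 0.0, "ty": 0.0, "tz": -0.003, "rx": 0.0, "ry": 0.0, "rz": 0.0, "claw": 0.05},
    {"tx": 0.0, "ty": 0.0, "tz": -0.005, "rx": 0.0, "ry": 0.0, "rz": 0.0, "claw": 0.05},
    {"tx": 0.0, "ty": 0.0, "tz": -0.007, "rx": 0.0, "ry": 0.0, "rz": 0.0, "claw": 0.05},
    {"tx": 0.0, "ty": 0.0, "tz": -0.007, "rx": 0.0, "ry": 0.0, "rz": 0.0, "claw": 0.05},
    {"tx": 0.0, "ty": 0.0, "tz": -0.007, "rx": 0.0, "ry": 0.0, "rz": 0.0, "claw": 0.05}
  ]
}}

```text
clock: 18.25
eef_pos: [584.9, 74.5, 124.3]
tool_rot: [3.141, -0.0, 1.616]
force: [2.1, 1.2, -0.2]
width: 60.5
```

Run:
```python
from h import *
f=[]
for i in range(8):
    b=get_image("side"); s=read_state(); f.append(s["force"][2])
print(np.round(f,2),np.mean(f),s["eef_pos"].round(1),s["tool_rot"].round(3))
```

```text
[ 0.18 -1.06 -0.41 -0.41 -0.2   0.55 -0.24 -0.03] -0.2044734528720591 [584.8  74.4 124.4] [ 3.141 -0.     1.616]
```

The tray now carries nearly all the weight (about 0.2 N left). Releasing and retreating.

{"api": "apply_moves", "payload": {
  "increments": [
    {"tx": 0.0, "ty": 0.0, "tz": -0.001, "rx": 0.0, "ry": 0.0, "rz": 0.0, "claw": 0.062},
    {"tx": 0.0, "ty": 0.0, "tz": -0.001, "rx": 0.0, "ry": 0.0, "rz": 0.0, "claw": 0.064},
    {"tx": 0.0, "ty": 0.0, "tz": -0.001, "rx": 0.0, "ry": 0.0, "rz": 0.0, "claw": 0.067},
    {"tx": 0.0, "ty": 0.0, "tz": -0.001, "rx": 0.0, "ry": 0.0, "rz": 0.0, "claw": 0.07},
    {"tx": 0.0, "ty": 0.0, "tz": -0.001, "rx": 0.0, "ry": 0.0, "rz": 0.0, "claw": 0.078},
    {"tx": 0.0, "ty": 0.0, "tz": -0.001, "rx": 0.0, "ry": 0.0, "rz": 0.0, "claw": 0.085},
    {"tx": 0.0, "ty": 0.0, "tz": -0.001, "rx": 0.0, "ry": 0.0, "rz": 0.0, "claw": 0.085},
    {"tx": 0.0, "ty": 0.0, "tz": -0.001, "rx": 0.0, "ry": 0.0, "rz": 0.0, "claw": 0.085}
  ]
}}

```text
clock: 19.45
eef_pos: [584.7, 74.4, 123.3]
tool_rot: [-3.142, -0.0, 1.616]
force: [0.5, -0.2, -0.4]
width: 84.8
```

{"api": "apply_moves", "payload": {
  "increments": [
    {"tx": 0.0, "ty": 0.0, "tz": 0.005, "rx": 0.0, "ry": 0.0, "rz": 0.0, "claw": 0.085},
    {"tx": 0.0, "ty": 0.0, "tz": 0.02, "rx": 0.0, "ry": 0.0, "rz": 0.0, "claw": 0.085},
    {"tx": 0.0, "ty": 0.0, "tz": 0.05, "rx": 0.0, "ry": 0.0, "rz": 0.0, "claw": 0.085},
    {"tx": 0.0, "ty": 0.0, "tz": 0.09, "rx": 0.0, "ry": 0.0, "rz": 0.0, "claw": 0.085},
    {"tx": 0.0, "ty": 0.0, "tz": 0.13, "rx": 0.0, "ry": 0.0, "rz": 0.0, "claw": 0.085},
    {"tx": 0.0, "ty": -0.04, "tz": 0.15, "rx": 0.0, "ry": 0.0, "rz": 0.0, "claw": 0.085},
    {"tx": 0.0, "ty": -0.25, "tz": 0.15, "rx": 0.0, "ry": 0.0, "rz": 0.0, "claw": 0.085},
    {"tx": 0.0, "ty": -0.25, "tz": 0.15, "rx": 0.0, "ry": 0.0, "rz": 0.0, "claw": 0.085},
    {"tx": 0.0, "ty": -0.25, "tz": 0.15, "rx": 0.0, "ry": 0.0, "rz": 0.0, "claw": 0.085},
    {"tx": 0.0, "ty": -0.25, "tz": 0.15, "rx": 0.0, "ry": 0.0, "rz": 0.0, "claw": 0.085},
    {"tx": 0.0, "ty": -0.25, "tz": 0.15, "rx": 0.0, "ry": 0.0, "rz": 0.0, "claw": 0.085},
    {"tx": 0.0, "ty": -0.25, "tz": 0.15, "rx": 0.0, "ry": 0.0, "rz": 0.0, "claw": 0.085}
  ]
}}

```text
clock: 20.65
eef_pos: [583.9, -178.8, 273.7]
tool_rot: [3.141, 0.001, 1.61]
force: [-0.6, 0.7, -0.3]
width: 84.6
```

Run:
```python
from h import *
for i in range(6): b=get_image("side")
s=read_state();print(s["eef_pos"].round(1),s["force"].round(1),s["clock"])
a=get_image("top")[120:264,90:282];b=b[50:194,130:322]
save(np.hstack([a,b]),"pics/end.png",s=2.08)
```

```text
[ 585.2 -173.3  273.3] [0.8 1.3 0.4] 20.95
```

View pics/end.png

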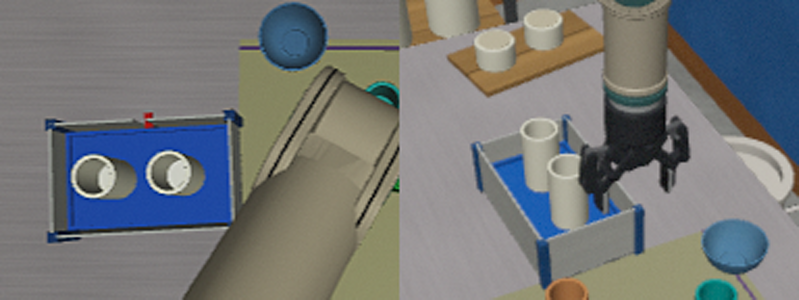

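Both beakers stand upright and apart inside the lip, and the tray is clearly sunk. The gripper is clear, so I'm handing in.

Run:
```python
from h import *
for n,u,v in [("A",94,176),("B",169,173)]:
    p=ray("top",(u/2.08+90,v/2.08+120),161);d=p[:2]-[582,125];t=np.radians(2.6)
    print(n,p.round(0),"tray xy",[round(d[0]*np.cos(t)+d[1]*np.sin(t)),round(-d[0]*np.sin(t)+d[1]*np.cos(t))])
print(finish_job())
```

```text
A [578. 176. 161.] tray xy [-2, 51]
B [582.  71. 161.] tray xy [-2, -53]
the job is handed in; nothing more can be done
None
```

Both white beakers are on the tray of the ware lift, side by side and upright. I handed the job in at about 21 s of the 64 s allowed, and no verdict was reported.

- **Placing:** I gripped each beaker near its rim and lowered it at about 30 mm/s. I let go only once the tray was carrying most or nearly all of its weight, with about 0.2 N still on the wrist for the second beaker.
- **Position on the tray:** The last top-camera picture puts the beakers at about (-2, +51) and (-2, -53) mm in the tray's x and y. That is well inside the lip limits of ±44 and ±94 mm.
- **Tray depth:** I did not measure this directly. The hand height at release suggests the tray has sunk about 53 mm, against the 30 mm needed.
- **Bystanders:** Nothing was meant to touch the peach beaker, stone, bowl or brush, and the wrist force showed no contact. In the last picture the bowl looked unmoved. I did not measure any of the four again at the end, and the stone and brush were outside that picture.

No check failed. The two cameras differed by about 3 mm on the starting positions, which is close to their stated accuracy.

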